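Hook the ink tray out of the desk rack

ROBOT

A 7-joint arm with a two-finger parallel gripper is mounted at the origin on the work surface. World frame = base frame: x ahead of the robot, y to its left, z up, the work surface at z = 0. Lengths are in m, angles in rad, forces in N, time in s.
With the tool pointing down it reaches from about 0.4 to 0.85 m from the base axis. Payload 10.4 kg.
Tool frame: the origin (TCP) lies between the finger pads; the fingertips stand 19 mm ahead of it and the grasp point (between the pads) is the TCP; x points along the fingers, y is the direction in which the jaws open and shut, and the axes are right-handed (so a half turn about x gives the same grasp; the last joint's range is limited). The gripper opens to 87 mm and grips with 3 to 60 N. Pads are 19 mm wide; open, the fingers measure 117 mm over their backs; the gripper's body (75 mm by 190 mm) begins 51 mm behind the grasp point.
Start: joints at [1.304, 0.332, -0.065, 1.46, 0.022, 1.35, -0.088], TCP at [0.151, -0.607, 0.216] pointing down, gripper open.
Joint ranges: [-2.6, 2.6], [-0.5, 2.12], [-1.47, 1.34], [0.16, 2.42], [-1.27, 4.41], [0.06, 2.06], [-2.6, 2.6]. Speed limits (rad/s): [2.22, 2.22, 2.79, 2.79, 3.14, 3.14, 3.14].

INTERFACE

Orientations are given as a unit quaternion [x, y, z, w].
In Python, from bench import r gives the robot as it stands.
- The arm moves only by the tool drive_tool, never from a script. Its argument "motion" is a list of rows, each a list of 4 numbers: the shift along the tool's x, y, z in cm, then the turn about the tool's x in units of 5 degrees (1.0 is 5 degrees). In form: [[tx, ty, tz, twist], ...]. A call has 1 to 20 rows; each row is the pose to reach, as a shift and turn from the pose commanded when the call began, along the tool's axes at that moment; what a row does not reach only later rows make up. A row lasts 1/12 s, in which the tool goes at most 41.7 mm and 7.16 degrees, less where a joint would pass 70% of its speed; a pose out of reach is approached as far as the arm can. A call with a gripper value outside its range is refused whole. "grip" is the closure in counts, from 0 (fully open) to 255 (shut), set as the call begins (left out, the last holds). The fingers move at their own pace and stop on an object; "force" is the grip in N (left out, the last holds). Time passes only in rows, so rows that repeat a pose let the fingers close. It gives the time, the measured TCP pose, the force and the opening at its end, in the units of the state.
- r.read_state(): the state, without advancing time (a new reading comes with each control period).
- r.camera(name): name is "side" or "top"; returns the picture (400x640x3 uint8, red, green, blue); there is no depth.
- r.calibration(name): a dict with "fx", "fy", "cx", "cy" (pixels), "dist" ([k1, k2, p1, p2, k3] as OpenCV has them; the pictures are not rectified), "xyz" and "orientation" of the camera in the world. Camera axes: x right, y up, looking along -z (the intrinsics and any distortion apply to the point x, -y, -z); pixel columns grow to the right and rows downward; lengths in m; the calibration is good to about 2 mm. A picture is of the moment at which its call begins. calibration takes no time and is no camera call.
- r.close_job(): hands the job in, once; it reports no verdict.
The state is a dict: "time": time; "joint_positions": joint angles; "joint_vel": joint speeds; "joint_torque": joint torques, N m; "ee_pos": TCP position; "eef_rot": TCP orientation; "ft_force": force on the tool from outside, world axes, zero at the start; "torque": the same for the moment, N m; "width": finger opening in m.
Only numpy, scipy, OpenCV 4.12 (cv2) and the standard library are available. Lean on these libraries where they do the work, as an engineer would, in place of code of your own. Each camera call takes 0.05 s, during which the arm holds its last target.

TASK

Take the hook tool from its rest, drop its tip into the steel ring on the front of the ink tray, and with it draw the tray out of the desk rack until it comes up firmly against the buffer of the brass stop, holding a pull of about 10 newtons there for a moment. Pull gently, never much harder than that, and touch the tray with nothing but the hook. Then unhook, leave the tray against the stop and lay the hook back on its rest as you found it, disturbing nothing else on the desk.

Things in the scene. Friction and masses are not known exactly. Their poses are not given: they have to be found in the camera images.
- hook_grip (a point): Centre of the hook's wooden handle, a bar 100 mm long (x), 18 wide (y), 20 tall. From its +x end an 8 mm round steel shaft runs on along x to x = 125 mm, then bends straight down: that end is the hook, its round tip 28 mm below the shaft's axis. About 0.1 kg. It starts level on its rest, handle centre 55 mm above the desk, both long sides of the handle free.
- hook_tip (a point): Lowest point of the hook's bent end: at (125, 0, -28) mm from the handle's centre, in the tool's axes.
- rest: Fixed wooden rest: two notched posts, 12 mm thick, on a base 150 x 50 x 10 mm. Origin on the desk under where the handle's centre belongs; +x along the tool to its hook end. Post at x = -40 mm carries the handle on a seat 45 mm high, cheeks 28 mm apart; post at x = 85 mm carries the shaft on a seat 51 mm high, cheeks 22 mm apart. Tops at most 66 mm high.
- tray: Loose wooden tray holding an ink slab and two sticks, 110 mm long (x), 98 wide, 32 tall; origin at the centre of its underside, +x into the rack, front at x = -55 mm. 0.28 to 0.56 kg. It slides with dry friction (a few N, not known beforehand) on the rack's base board, 10 mm above the desk, with 2 mm play to each side rail.
- ring (a point): Centre of the steel pull ring on the tray's front, 26 mm ahead of the tray's front face and 35 mm above the desk, lying level. Opening 14 mm across, wire 6 mm thick, outside 26 mm. Same axes as the tray.
- tray_front (a point): Middle of the lower edge of the tray's front face; same axes as the tray.
- rack: Fixed dark wooden desk rack, 212 mm long (x), 126 wide, base 10 mm thick; side rails to 55 mm above the desk, 102 mm between them; open above in the front half, roofed behind to 65 mm, boxes on the roof to 97 mm. Origin at the centre of its underside; the open front faces its -x, the way the tray is drawn out.
- stop_face (a point): Middle of the lower edge of the rear face of the stop's brass bar (10 mm thick, 8 tall), which lies across the rack's front on its base. Axes of the rack; tray_front starts 44 to 77 mm behind it. The tray does not reach the bar: it meets the buffer first. Ring and a hook tip up to 14 mm below the ring's centre pass over the stop.
- stop: The stop: brass bar with an adjustable buffer plate (60 mm wide, 8 tall) standing 3 to 18 mm behind the bar's rear face. How far is set anew each time, is not measured, and must be found by feel: where the tray stops. Rigid, it does not give. Origin under the bar's centre, on the base board.
- ink: Bystander: amber ink jar, 48 mm across, 85 mm tall, origin under its centre.
- bowl: Bystander: white water bowl, 84 mm across, 40 mm tall, origin under its centre.
- weight: Bystander: dark steel paperweight bar, 28 x 130 x 18 mm (long along its y), origin under its centre.
Things that resemble listed ones, but are neither listed nor needed, are in the scene too. Of the things that look like the part that bears hook_grip, the smaller one is meant. Several things have the shape of the tray; the one meant has the colours described above.

How it is judged:
On the way, in this order (a step that is already met when the one before it is completed fails the run):
1. the hook's tip is in the tray's ring (horizontal distance between hook_tip and ring below 0.009 m and z of hook_tip in the frame of ring between -0.03 and -0.003 m), for 0.2 s.
2. with the hook still in the ring, the tray is held against the stop with more than 3 N (all of step 1 and contact force between tray and stop above 3 N and contact force between hook and tray above 1 N), for 0.3 s.
At the end, for the whole second after the job is handed in: The tray stands level, drawn out to the buffer: front within 22 mm of the stop's bar. The hook lies level on both posts of its rest, pointing as at the start, bent end down, handle centre within 20 mm along and 10 mm across of its place. All at rest and released (x of tray_front in the frame of stop_face below 0.022 m and angle between tray's own z axis and vertical below 0.05 rad and x of hook_grip in the frame of rest between -0.02 and 0.02 m and y of hook_grip in the frame of rest between -0.01 and 0.01 m and height (world z) of hook_grip between 0.05 and 0.06 m and angle between hook_grip's own z axis and vertical below 0.12 rad and x of hook_tip in the frame of rest above 0.09 m and linear speed of tray below 0.01 m/s); the robot touches nothing.
It fails at once if the hook pulled or pressed on the tray with more than 18 N (contact force between hook and tray above 18 N).
It fails at once if the tray was slammed or pulled against the stop with more than 18 N (contact force between tray and stop above 18 N).
It fails at once if the robot itself touched the tray (contact force between any of the fingers, the arm and tray above 0.5 N).
It fails at once if a bystander was moved by more than 20 mm or tipped (distance of any of ink, bowl, weight from where it was at the start of the episode above 0.02 m or angle between any of ink, bowl, weight's own z axis and vertical above 0.3 rad).
It also fails if it takes over 58 s, if anything falls off the work surface, if the arm or the gripper's body presses on something with over 40 N, if the wrist force passes 120 N, or if a joint passes its speed limit or range.

## Working session

There is one attempt and no reset: what is moved stays moved. The work goes in short steps, Python scripts to look and compute and a tool call to move; the robot and the scene stay as the last step left them, time stands still between calls to the robot, and variables do not carry over. Pictures are saved under pics/ and viewed, and the job is handed in when it is done.

Besides the shell and the picture viewer there is one more tool, called as name([rows], argument=value, ...), one row to a line, values as JSON. drive_tool: Moves the arm, as the interface text tells. Its arguments: {"type":"object","properties":{"motion":{"type":"array","items":{"type":"array","items":{"type":"number"}}},"grip":{"type":"number"},"force":{"type":"number"}},"required":["motion"]}

```bash
ls; mkdir -p pics; python3 - <<'E'
from bench import r
import cv2
s=r.read_state(); print(s)
for n in("side","top"):
    print(r.calibration(n))
    cv2.imwrite(f"pics/{n}0.png",r.camera(n)[:,:,::-1])
E
```

```text
pics
{'time': 0.0, 'joint_positions': array([ 1.30437497,  0.33289407, -0.06468693,  1.46095528,  0.0216285 ,
        1.34989383, -0.08848187]), 'joint_vel': array([-0.00128022, -0.00146401,  0.00063121,  0.00013334, -0.00088757,
       -0.00114782,  0.00031026]), 'joint_torque': array([-1.63628938e-04, -6.23260689e+01,  2.46443687e-02, -3.89908791e+01,
       -6.14030496e-02,  3.96119140e-02,  1.91668914e-04]), 'ee_pos': array([ 0.15076229, -0.60613064,  0.2156334 ]), 'eef_rot': array([-0.70175983, -0.08650706,  0.70195433, -0.08549728]), 'ft_force': array([-0.17288944,  0.64225417,  1.0388625 ]), 'torque': array([-0.02821723,  0.01969489, -0.00931443]), 'width': 0.08694828630182162}
{'fx': 500.89921944482256, 'fy': 500.89921944482256, 'cx': 314.8988954572823, 'cy': 194.5330827730254, 'dist': array([-0.04110188,  0.        ,  0.        ,  0.        ,  0.        ]), 'xyz': array([-0.00635877,  0.79820992,  0.76338477]), 'orientation': array([-0.13101786,  0.43489088,  0.85267702, -0.25815915])}
{'fx': 492.53121706963793, 'fy': 492.53121706963793, 'cx': 315.2044736282788, 'cy': 206.22094602175773, 'dist': array([0.03822741, 0.        , 0.        , 0.        , 0.        ]), 'xyz': array([ 0.43007869, -0.02078457,  1.22552501]), 'orientation': array([ 0.02578665, -0.0340991 , -0.70381511,  0.70909562])}
```

View pics/side0.png

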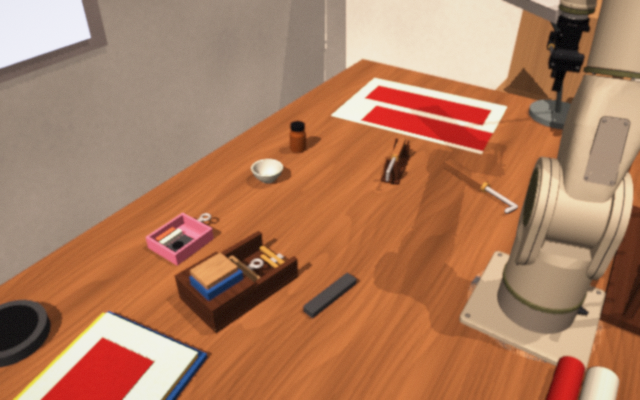

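View pics/top0.png

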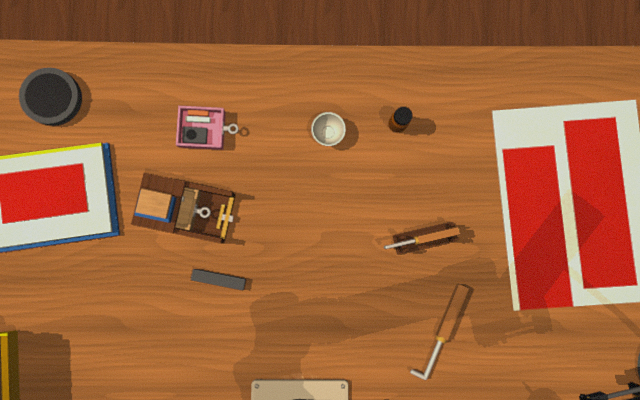

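Candidates: for the hook, the one on its rest at top (425,237) and a larger one lying loose at (440,335). For the tray, the wooden one in the rack at (195,208) and a pink one at (200,127). I choose the hook on its rest, which is the smaller, and the tray in the rack. Close crops to check this next.

```bash
python3 - <<'E'
import cv2,numpy as np
t=cv2.imread("pics/top0.png"); s=cv2.imread("pics/side0.png")
a=cv2.resize(t[165:250,120:250],None,fx=6,fy=6,interpolation=cv2.INTER_CUBIC)
b=cv2.resize(t[215:260,375:470],None,fx=8,fy=8,interpolation=cv2.INTER_CUBIC)
c=cv2.resize(s[225:330,170:305],None,fx=5,fy=5,interpolation=cv2.INTER_CUBIC)
d=cv2.resize(s[130:190,370:420],None,fx=8,fy=8,interpolation=cv2.INTER_CUBIC)
for n,i in zip("abcd",(a,b,c,d)): cv2.imwrite(f"pics/c0{n}.png",i)
E
```

```text
(no output)
```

View pics/c0a.png

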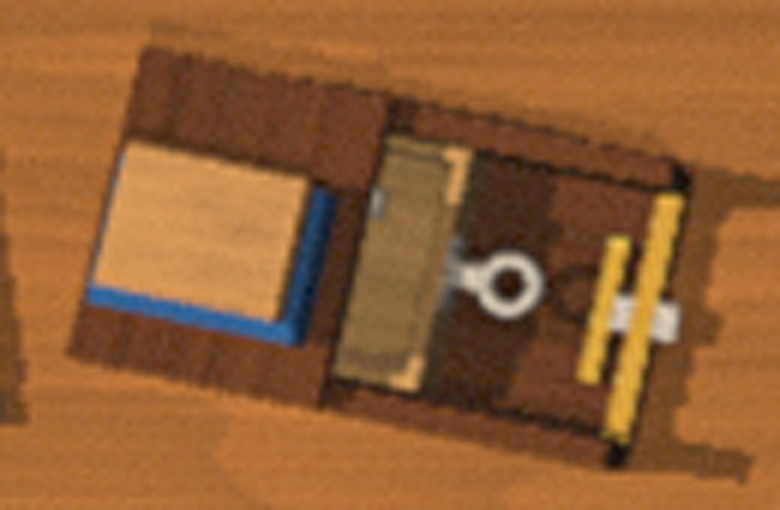

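View pics/c0b.png

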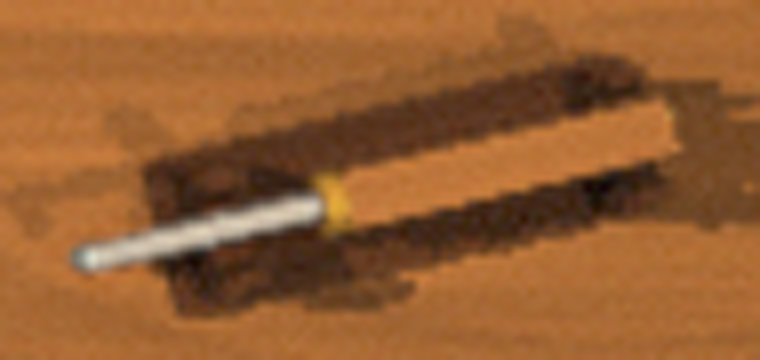

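View pics/c0c.png

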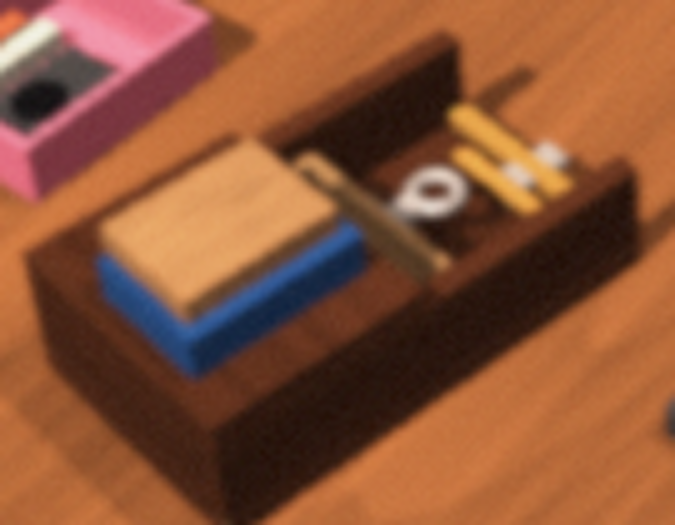

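View pics/c0d.png

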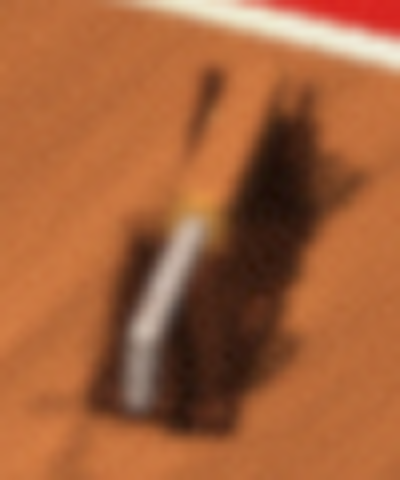

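```bash
cat > h.py <<'E'
import numpy as np,cv2
from scipy.spatial.transform import Rotation as R
from bench import r
def ray(n,px):
    c=r.calibration(n);K=np.array([[c['fx'],0,c['cx']],[0,c['fy'],c['cy']],[0,0,1]])
    u=cv2.undistortPoints(np.array([[px]],float),K,c['dist'])[0,0]
    d=R.from_quat(c['orientation']).apply([u[0],-u[1],-1]);return c['xyz'],d
def onz(n,px,z):
    o,d=ray(n,px);return (o+d*(z-o[2])/d[2])
def tri(p,q):
    o1,d1=ray('top',p);o2,d2=ray('side',q)
    d1=d1/np.linalg.norm(d1);d2=d2/np.linalg.norm(d2)
    t=np.linalg.lstsq(np.c_[d1,-d2],o2-o1,rcond=None)[0]
    a=o1+t[0]*d1;b=o2+t[1]*d2;return (a+b)/2,np.linalg.norm(a-b)
def proj(n,P):
    c=r.calibration(n);K=np.array([[c['fx'],0,c['cx']],[0,c['fy'],c['cy']],[0,0,1]])
    q=R.from_quat(c['orientation']).inv().apply(np.array(P)-c['xyz'])
    return cv2.projectPoints((q*[1,-1,-1]).reshape(1,3),np.zeros(3),np.zeros(3),K,c['dist'])[0][0,0]
E
python3 - <<'E'
from h import *
s=r.read_state();M=R.from_quat(s['eef_rot']).as_matrix();print(M.round(3))
t=cv2.imread("pics/top0.png");hsv=cv2.cvtColor(t,cv2.COLOR_BGR2HSV)
# shaft mask (bright, low sat)
def comp(m,box,name):
    x0,y0,x1,y1=box;mm=np.zeros_like(m);mm[y0:y1,x0:x1]=m[y0:y1,x0:x1]
    ys,xs=np.nonzero(mm);p=np.c_[xs,ys].astype(float)
    c=p.mean(0);u=np.linalg.svd(p-c,full_matrices=False)[2][0]
    if u[0]<0:u=-u
    e=(p-c)@u;print(name,len(p),c.round(2),u.round(3),e.min().round(1),e.max().round(1));return c,u,e
H,S,V=cv2.split(hsv)
m=((S<90)&(V>110))
sh=comp(m,(375,230,420,260),'shaft')
print(hsv[233,440],hsv[240,425],hsv[228,440],hsv[250,440])
m2=((V>165)&(S>120)&(H<25))
comp(((S<60)&(V>140)),(195,200,216,222),'ring')
ye=((H>20)&(H<32)&(S>130)&(V>130))
comp(ye,(224,190,240,245),'bar')
ring=onz('top',(204.7,212.7),.035);print('ring',ring)
tip=onz('top',(386,247.2),.055);col=onz('top',(375+322/8,215+202/8),.055)
print('shaftend',tip,'collar',col)
e1=onz('top',(375+664/8,215+103/8),.065);e2=onz('top',(375+678/8,215+145/8),.065);print('far end',e1,e2)
# rack rail tops
for p in[(120+395/6,165+100/6),(120+690/6,165+165/6),(120+330/6,165+385/6),(120+620/6,165+462/6)]:print('rail',onz('top',p,.055))
for p in[(120+685/6,165+195/6),(120+632/6,165+440/6)]:print('bar',onz('top',p,.018))
E
```

```text
[[-0.     0.241 -0.97 ]
 [ 0.001 -0.97  -0.241]
 [-1.    -0.001  0.   ]]
shaft 114 [399.4  243.61] [ 0.973 -0.232] -15.8 15.3
[ 14 172 191] [ 13 175 198] [ 11 181  93] [ 13 176 178]
ring 77 [202.94 211.81] [0.977 0.214] -7.4 6.4
bar 6 [226.83 212.33] [ 0.105 -0.995] -19.8 15.7
ring [0.51342146 0.23201367 0.035     ]
shaftend [ 0.433402   -0.20269354  0.055     ] collar [ 0.45039166 -0.27219587  0.055     ]
far end [ 0.48016017 -0.37098902  0.065     ] [ 0.4678358  -0.37486718  0.065     ]
rail [0.58575464 0.27428215 0.055     ]
rail [0.5608321  0.15721085 0.055     ]
rail [0.47253888 0.29635466 0.055     ]
rail [0.44299871 0.18218563 0.055     ]
bar [0.55259191 0.16462427 0.018     ]
bar [0.45234969 0.18395903 0.018     ]
```

Confirmed: the hook on its rest has a wooden handle, brass collar and grey shaft, with its bend at top px (386,247). The wooden tray is in the dark rack, with its ring at top px (204.7,212.7). Moving above the handle.

drive_tool([
  [0,-1,-2,1.2],
  [0,-2.5,-4.7,2.4],
  [0,-4,-7.5,3.6],
  [0,-5.5,-10.5,4.8],
  [0,-7,-13.3,6],
  [0,-8.5,-16,7.2],
  [0,-10,-19,8.4],
  [1,-11.5,-21.7,9.6],
  [2,-13,-24.5,10.8],
  [3,-14.5,-27.3,12],
  [4,-16,-30.2,13.2],
  [5,-17.3,-32.8,14.4],
  [6,-18.5,-35,15.6],
  [7,-19.2,-36.4,16.8],
  [8,-19.6,-37,18.1],
  [8,-19.6,-37,18.1],
  [8,-19.6,-37,18.1],
], grip=0)

```text
time: 1.52
ee_pos: [0.4622, -0.3268, 0.1359]
eef_rot: [-0.556, 0.437, 0.557, 0.437]
ft_force: [0.4, -0.8, 0.6]
width: 0.0871
```

```bash
python3 - <<'E'
from h import *
s=r.read_state();print(s['time'],s['ee_pos'],s['ft_force'],s['joint_positions'].round(2));print(R.from_quat(s['eef_rot']).as_matrix().round(3))
for n in("side","top"): cv2.imwrite(f"pics/{n}1.png",r.camera(n)[:,:,::-1])
t=cv2.imread("pics/top1.png"); q=cv2.imread("pics/side1.png")
a=cv2.resize(t[190:290,360:490],None,fx=5,fy=5,interpolation=cv2.INTER_CUBIC)
b=cv2.resize(q[100:200,340:460],None,fx=5,fy=5,interpolation=cv2.INTER_CUBIC)
cv2.imwrite("pics/c1.png",np.hstack([cv2.resize(a,(400,308)),cv2.resize(b,(370,308))]))
E
```

```text
1.5167 [ 0.46217307 -0.32675879  0.13594317] [ 0.36785747 -0.80104885  0.56928905] [ 0.68  0.27 -0.17  1.72  0.05  1.16 -2.41]
[[-0.001 -0.971 -0.237]
 [ 0.001 -0.237  0.971]
 [-1.     0.001  0.001]]
```

View pics/c1.png

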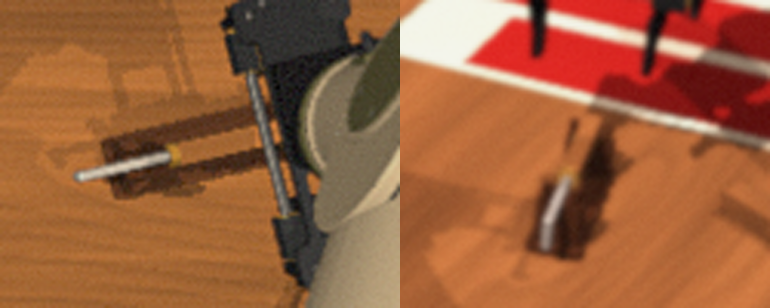

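The picture shows the jaws over the handle, straddling it, but joint 7 is at -2.41, close to its limit of -2.6. I'm taking the other half turn instead.

drive_tool([
  [0,0,0,-1.4],
  [0,0,0,-2.8],
  [0,0,0,-4.2],
  [0,0,0,-5.6],
  [0,0,0,-7],
  [0,0,0,-8.4],
  [0,0,0,-9.8],
  [0,0,0,-11.2],
  [0,0,0,-12.6],
  [0,0,0,-14],
  [0,0,0,-15.4],
  [0,0,0,-16.8],
  [0,0,0,-18.2],
  [0,0,0,-19.6],
  [0,0,0,-21],
  [0,0,0,-22.4],
  [0,0,0,-23.8],
  [0,0,0,-25.2],
  [0,0,0,-26.6],
  [0,0,0,-28],
])

```text
time: 3.28
ee_pos: [0.4621, -0.3284, 0.1373]
eef_rot: [-0.6, -0.374, 0.6, -0.375]
ft_force: [0.2, -0.0, -0.6]
width: 0.0869
```

drive_tool([
  [0,0,0,-1.4],
  [0,0,0,-2.8],
  [0,0,0,-4.2],
  [0,0,0,-5.6],
  [0,0,0,-7],
  [0,0,0,-8],
  [0,0,0,-8],
  [0,0,0,-8],
])

```text
time: 3.95
ee_pos: [0.4622, -0.3281, 0.137]
eef_rot: [0.439, 0.554, -0.439, 0.555]
ft_force: [-0.2, 0.3, -0.4]
width: 0.0869
```

```bash
python3 - <<'E'
from h import *
s=r.read_state();print(s['time'],s['ee_pos'],s['ft_force'],s['joint_positions'].round(2));print(R.from_quat(s['eef_rot']).as_matrix().round(3))
E
```

```text
3.95 [ 0.46218313 -0.3280934   0.13703432] [-0.24206318  0.28336013 -0.36896355] [ 1.02  0.32 -0.58  1.7   0.19  1.18  0.63]
[[ 0.     0.973  0.23 ]
 [-0.001  0.23  -0.973]
 [-1.     0.     0.001]]
```

drive_tool([
  [1.5,0.1,-0.1,0],
  [3,0.1,-0.1,0],
  [4.5,0.1,-0.1,0],
  [6,0.1,-0.1,0],
  [7,0.1,-0.1,0],
  [7.6,0.1,-0.1,0],
  [8.1,0.1,-0.1,0],
  [8.1,0.1,-0.1,0],
  [8.1,0.1,-0.1,0],
])

```text
time: 4.7
ee_pos: [0.4636, -0.326, 0.0559]
eef_rot: [0.438, 0.555, -0.438, 0.555]
ft_force: [-0.1, -0.1, -0.3]
width: 0.0871
```

drive_tool([
  [0,0,0,0],
  [0,0,0,0],
  [0,0,0,0],
  [0,0,0,0],
  [0,0,0,0],
  [0,0,0,0],
  [0,0,0,0],
  [0,0,0,0],
  [0,0,0,0],
  [0,0,0,0],
], grip=255, force=40)

```text
time: 5.53
ee_pos: [0.4634, -0.3258, 0.0555]
eef_rot: [0.438, 0.555, -0.438, 0.555]
ft_force: [-0.3, -0.3, 0.3]
width: 0.0281
```

```bash
python3 - <<'E'
from h import *
s=r.read_state();print(s['time'],s['ee_pos'],s['ft_force'],s['width'],s['joint_positions'].round(2));print(R.from_quat(s['eef_rot']).as_matrix().round(3))
E
```

```text
5.5333 [ 0.46339933 -0.325814    0.05547528] [-0.31186043 -0.27696773  0.34484701] 0.02806512355751307 [ 1.    0.41 -0.56  1.77  0.25  1.03  0.58]
[[ 0.     0.972  0.233]
 [-0.     0.233 -0.972]
 [-1.     0.     0.   ]]
```

Still closing, so I wait.

drive_tool([
  [0,0,0,0],
  [0,0,0,0],
  [0,0,0,0],
  [0,0,0,0],
  [0,0,0,0],
])

```text
time: 5.95
ee_pos: [0.4634, -0.3258, 0.0555]
eef_rot: [0.438, 0.555, -0.438, 0.555]
ft_force: [-0.8, 0.2, 0.1]
width: 0.0171
```

drive_tool([
  [-0.5,0,0,0],
  [-1.5,0,0,0],
  [-3,0,0,0],
  [-5,0,0,0],
  [-7,0,0,0],
  [-8.5,0,0,0],
  [-8.5,0,0,0],
  [-8.5,0,0,0],
])

```text
time: 6.62
ee_pos: [0.4639, -0.3261, 0.1416]
eef_rot: [0.438, 0.554, -0.438, 0.556]
ft_force: [-0.1, 1.1, -0.4]
width: 0.0167
```

```bash
python3 - <<'E'
from h import *
s=r.read_state();print(s['time'],s['ee_pos'],s['ft_force'],s['width'],s['joint_positions'].round(2))
for n in("side","top"): cv2.imwrite(f"pics/{n}2.png",r.camera(n)[:,:,::-1])
t=cv2.imread("pics/top2.png"); q=cv2.imread("pics/side2.png")
a=cv2.resize(t[190:290,360:490],None,fx=3.0,fy=3.0,interpolation=cv2.INTER_CUBIC)
b=cv2.resize(q[70:200,340:460],None,fx=3.0,fy=3.0,interpolation=cv2.INTER_CUBIC)
o=np.zeros((390,750,3),np.uint8);o[:300,:390]=a;o[:390,390:750]=b
cv2.imwrite("pics/c2.png",o)
E
```

```text
6.6167 [ 0.46387133 -0.32613114  0.14163917] [-0.14699024  1.13585306 -0.44668539] 0.016652133382416456 [ 1.02  0.31 -0.58  1.69  0.18  1.19  0.63]
```

View pics/c2.png

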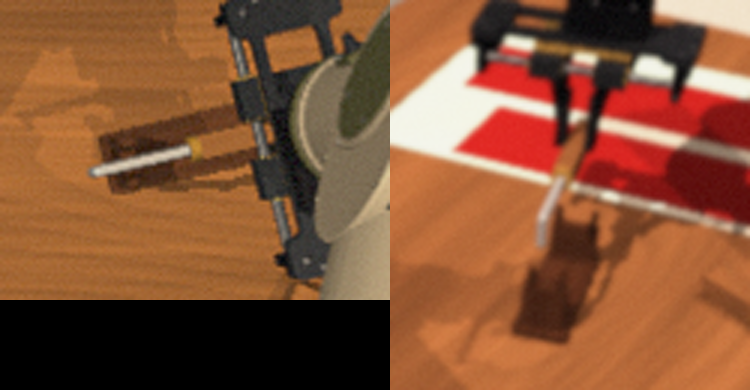

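The hook is held and clear of its rest, with its bent end at about top (391,247). Carrying it over to the rack.

drive_tool([
  [0,0.3,-1,0.1],
  [0,1,-3.2,0.4],
  [0,1.8,-6,0.7],
  [0,2.7,-9,1.1],
  [0,3.6,-12,1.5],
  [0,4.5,-15,1.9],
  [0,5.3,-18,2.2],
  [0,6.2,-21,2.6],
  [0,7.1,-24,3],
  [0,8,-27,3.4],
  [0,8.9,-30,3.7],
  [0,9.8,-33,4.1],
  [0,10.7,-36,4.5],
  [0,11.4,-38.5,4.8],
  [0,12,-40.5,5],
  [0,12.4,-41.8,5.2],
  [0,12.4,-41.8,5.2],
  [0,12.4,-41.8,5.2],
  [0,12.4,-41.8,5.2],
])

```text
time: 8.3
ee_pos: [0.4861, 0.1089, 0.1399]
eef_rot: [-0.551, -0.442, 0.552, -0.442]
ft_force: [-0.4, -0.4, -0.9]
width: 0.0169
```

```bash
python3 - <<'E'
from h import *
s=r.read_state();print(s['time'],s['ee_pos'],s['ft_force'],s['width'],s['joint_positions'].round(2));print(R.from_quat(s['eef_rot']).as_matrix().round(3))
for n in("side","top"): cv2.imwrite(f"pics/{n}3.png",r.camera(n)[:,:,::-1])
t=cv2.imread("pics/top3.png"); q=cv2.imread("pics/side3.png")
a=cv2.resize(t[175:245,185:285],None,fx=8,fy=8,interpolation=cv2.INTER_CUBIC)
b=cv2.resize(q[190:290,210:350],None,fx=5.6,fy=5.6,interpolation=cv2.INTER_CUBIC)
cv2.imwrite("pics/c3a.png",a);cv2.imwrite("pics/c3b.png",b)
E
```

```text
8.3 [0.48607039 0.10889225 0.13986197] [-0.40990255 -0.41170691 -0.92810964] 0.016895287991295405 [ 0.47  0.21 -0.85  1.85  0.17  1.16 -0.66]
[[-0.001  0.976 -0.217]
 [-0.001 -0.217 -0.976]
 [-1.    -0.001  0.001]]
```

View pics/c3a.png

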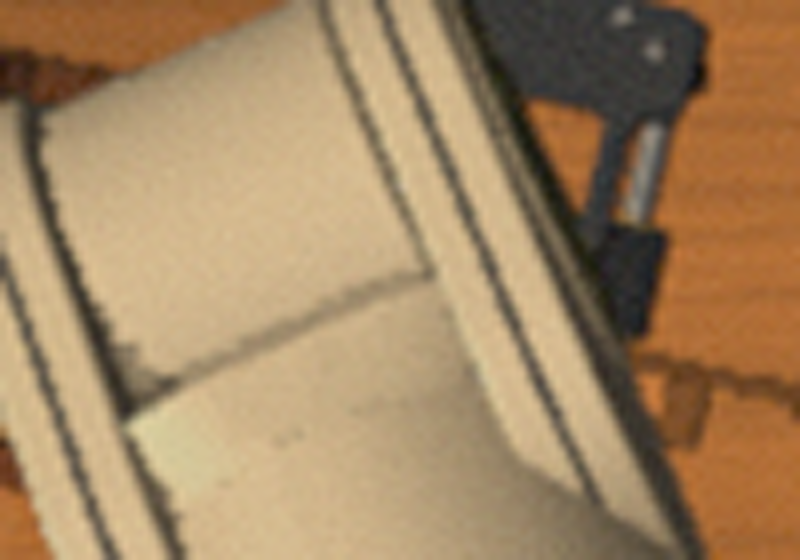

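View pics/c3b.png

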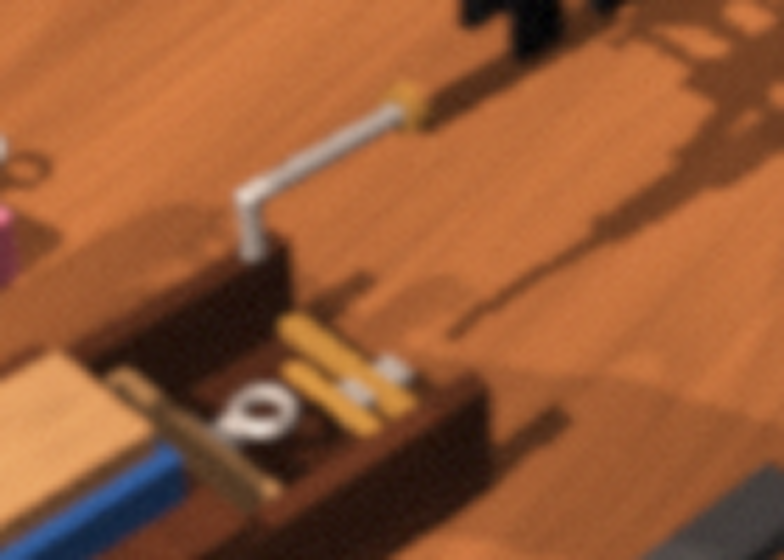

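```bash
python3 - <<'E'
from h import *
print('ring side',onz('side',(257.1,263.4),.035),'tri',tri((204.7,212.7),(257.1,263.4)))
tcp=np.array([.48607,.10889,.13986]);t=np.array([.217,.976,0])
tp=tcp+.125*t-[0,0,.0285]
print('tip pred',tp,proj('side',tp),'meas tip',onz('side',(255.2,236),.1115))
cor=tcp+.125*t; print('corner pred px',proj('side',cor),'meas',(210+247/5.6,190+197/5.6))
print('collar pred px',proj('side',tcp+.053*t),'meas',(210+405/5.6,190+108/5.6))
E
```

```text
ring side [0.51389313 0.23263925 0.035     ] tri (array([0.51374447, 0.23228014, 0.03472642]), np.float64(0.0007257153801972269))
tip pred [0.513195 0.23089  0.11136 ] [255.34403766 235.16899985] meas tip [0.51171615 0.23314528 0.1115    ]
corner pred px [254.33770922 224.10312851] meas (254.10714285714286, 225.17857142857144)
collar pred px [282.16173989 208.62542847] meas (282.32142857142856, 209.28571428571428)
```

The side picture shows the tip at (255.2,236.4) and the ring centre at (257.1,263.4). Predictions and measurements agree to about 1 mm. Next I go down to just above the ring and check again.

drive_tool([
  [1,0,-0.1,0],
  [2.2,0,-0.1,0],
  [3.5,0,-0.1,0],
  [4.7,0,-0.1,0],
  [5.7,0,-0.1,0],
  [6.3,0,-0.1,0],
  [6.5,0,-0.1,0],
  [6.5,0,-0.1,0],
  [6.5,0,-0.1,0],
])

```text
time: 9.15
ee_pos: [0.4871, 0.1107, 0.0757]
eef_rot: [0.552, 0.442, -0.551, 0.443]
ft_force: [0.4, -0.1, -1.2]
width: 0.0171
```

```bash
python3 - <<'E'
from h import *
s=r.read_state();print(s['time'],s['ee_pos'],s['ft_force']);t=-R.from_quat(s['eef_rot']).as_matrix()[:,2];print(t)
q=cv2.cvtColor(r.camera('side'),cv2.COLOR_RGB2BGR);cv2.imwrite("pics/side4.png",q)
cv2.imwrite("pics/c4.png",cv2.resize(q[215:285,220:320],None,fx=8,fy=8,interpolation=cv2.INTER_CUBIC))
tp=s['ee_pos']+.125*t-[0,0,.028];print(tp,(proj('side',tp)-[220,215])*8,(proj('side',s['ee_pos']+.125*t)-[220,215])*8)
print((proj('side',[.5137,.2323,.038])-[220,215])*8)
E
```

```text
9.15 [0.48707358 0.11073807 0.07569281] [ 0.3671099  -0.14222932 -1.2450401 ]
[2.16827690e-01 9.76209868e-01 2.14770120e-04]
[0.51417704 0.23276431 0.04771966] [292.31162792 351.26479628] [284.80747159 270.59450114]
[297.42205645 378.33928642]
```

View pics/c4.png

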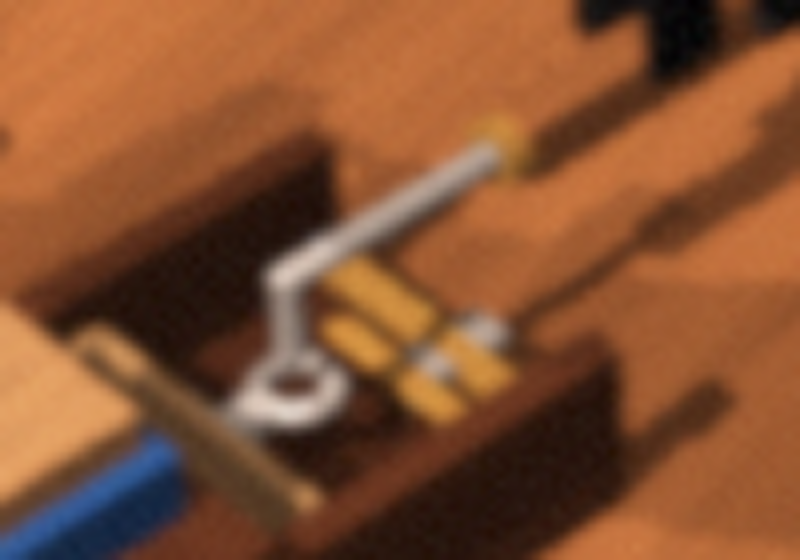

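The side crop shows the tip at (289,358), directly over the ring's opening at (294,382). Going in.

drive_tool([
  [0.3,0,0,0],
  [0.6,0,0,0],
  [0.9,0,0,0],
  [1.2,0,0,0],
  [1.4,0,0,0],
  [1.4,0,0,0],
])

```text
time: 9.7
ee_pos: [0.4865, 0.1105, 0.0609]
eef_rot: [-0.551, -0.443, 0.552, -0.442]
ft_force: [0.5, -0.8, -1.6]
width: 0.0169
```

drive_tool([
  [0.3,0,0,0],
  [0.5,0,0,0],
  [0.75,0,0,0],
  [0.75,0,0,0],
  [0.75,0,0,0],
  [0.75,0,0,0],
  [0.75,0,0,0],
])

```text
time: 10.28
ee_pos: [0.4869, 0.1106, 0.054]
eef_rot: [0.552, 0.442, -0.552, 0.443]
ft_force: [-0.1, 0.6, -1.2]
width: 0.0171
```

```bash
python3 - <<'E'
from h import *
s=r.read_state();print(s['time'],s['ee_pos'],s['ft_force'])
q=cv2.cvtColor(r.camera('side'),cv2.COLOR_RGB2BGR);cv2.imwrite("pics/side5.png",q)
cv2.imwrite("pics/c5.png",cv2.resize(q[215:285,220:320],None,fx=8,fy=8,interpolation=cv2.INTER_CUBIC))
f=[]
for i in range(5):
    r.camera('side');s=r.read_state();f.append(s['ft_force'])
print(np.round(f,2))
E
```

```text
10.2833 [0.48689924 0.11056987 0.05402547] [-0.10499169  0.61397521 -1.17154608]
[[ 0.01  0.37 -0.68]
 [ 0.88 -0.36 -0.77]
 [ 0.15 -0.74 -0.31]
 [ 0.25  0.61 -1.39]
 [-1.21  0.76 -0.44]]
```

View pics/c5.png

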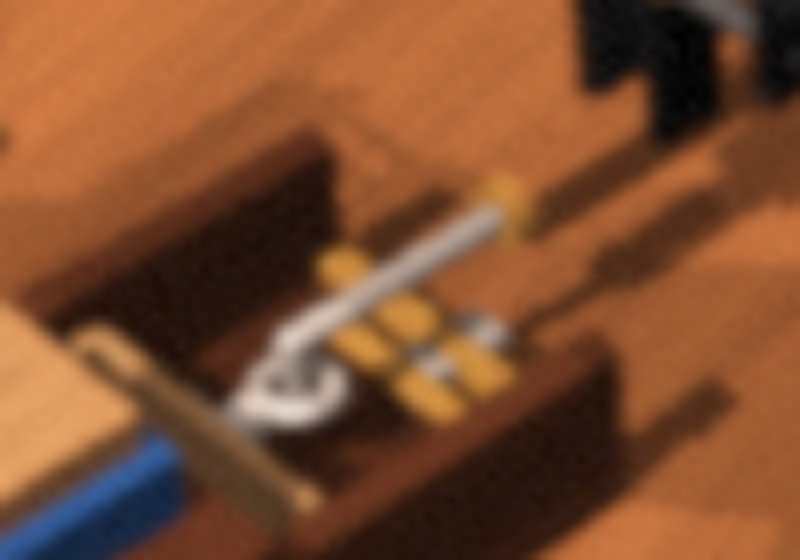

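The crop shows the hook standing in the ring: shaft at (300,335), with the vertical part entering the opening at (295,380). Pulling gently now.

drive_tool([
  [0,0,0.1,0],
  [0,0,0.2,0],
  [0,0,0.3,0],
  [0,0,0.4,0],
  [0,0,0.5,0],
  [0,0,0.6,0],
  [0,0,0.7,0],
  [0,0,0.8,0],
])

```text
time: 11.25
ee_pos: [0.4851, 0.1029, 0.054]
eef_rot: [0.552, 0.443, -0.551, 0.442]
ft_force: [0.2, 1.5, -2.1]
width: 0.017
```

```bash
cat > st.py <<'E'
from h import *
T=np.array([.217,.976,0]);S=np.array([.48690,.11057,.0540])
s=r.read_state();print(round(s['time'],2),'moved mm',(s['ee_pos']-S)@-T*1e3,'z',s['ee_pos'][2],'pull N',s['ft_force']@T,'lat',s['ft_force']@[.976,-.217,0],'fz',s['ft_force'][2],'w',s['width'])
E
python3 st.py
```

```text
11.25 moved mm 7.903543028699467 z 0.05397146334265883 pull N 1.4932261205765007 lat -0.08845718355340662 fz -2.056388117309971 w 0.01697688876764548
```

drive_tool([
  [0,0,0.2,0],
  [0,0,0.4,0],
  [0,0,0.6,0],
  [0,0,0.8,0],
  [0,0,1.0,0],
  [0,0,1.2,0],
  [0,0,1.4,0],
  [0,0,1.6,0],
  [0,0,1.8,0],
  [0,0,2.0,0],
  [0,0,2.2,0],
  [0,0,2.4,0],
  [0,0,2.6,0],
  [0,0,2.8,0],
  [0,0,3.0,0],
  [0,0,3.1,0],
  [0,0,3.2,0],
])

```text
time: 12.67
ee_pos: [0.4781, 0.0713, 0.0539]
eef_rot: [-0.552, -0.442, 0.552, -0.442]
ft_force: [0.7, 2.5, -1.2]
width: 0.0165
```

```bash
python3 st.py; python3 - <<'E'
from h import *
q=cv2.cvtColor(r.camera('side'),cv2.COLOR_RGB2BGR);cv2.imwrite("pics/side6.png",q)
cv2.imwrite("pics/c6.png",cv2.resize(q[215:285,220:320],None,fx=8,fy=8,interpolation=cv2.INTER_CUBIC))
E
python3 st.py
```

```text
12.67 moved mm 40.19922010982977 z 0.053918073761810195 pull N 2.6347113032392024 lat 0.10769347422950952 fz -1.1589242209984283 w 0.01648933812160824
12.72 moved mm 40.366355388668545 z 0.053930205924580865 pull N 2.1665213229500595 lat 0.5900378331546459 fz -1.1706673538533292 w 0.01665501804750355
```

View pics/c6.png

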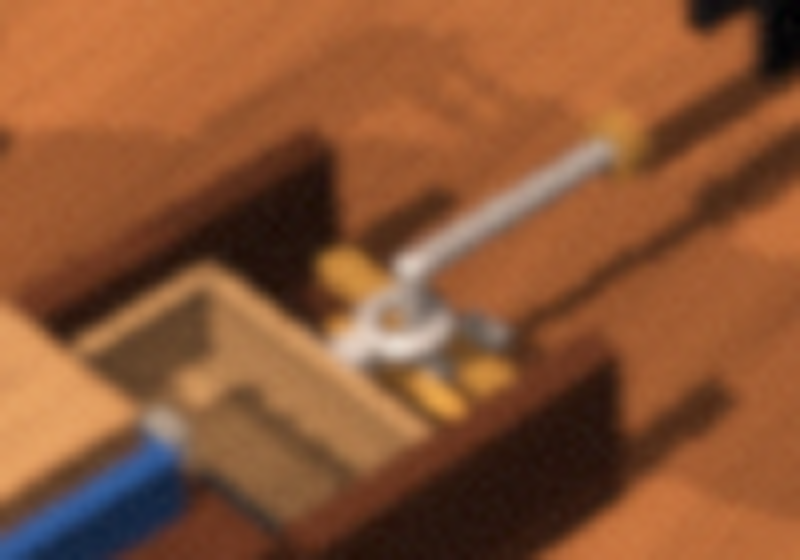

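The picture shows the tray following, with the hook in the ring at crop (405,310) and the buffer at (435,395) still ahead of the tray's front. I continue in small steps and read the force.

drive_tool([
  [0,0,0.1,0],
  [0,0,0.2,0],
  [0,0,0.3,0],
  [0,0,0.4,0],
  [0,0,0.5,0],
  [0,0,0.6,0],
  [0,0,0.7,0],
  [0,0,0.8,0],
])

```text
time: 13.38
ee_pos: [0.4764, 0.0636, 0.0539]
eef_rot: [-0.552, -0.442, 0.552, -0.442]
ft_force: [1.3, 2.9, -1.0]
width: 0.0169
```

```bash
python3 st.py
```

```text
13.38 moved mm 48.14622096835757 z 0.053944788989838774 pull N 3.0848286142437895 lat 0.6575849163751671 fz -1.0209171452551495 w 0.016943552833224615
```

drive_tool([
  [0,0,0.05,0],
  [0,0,0.1,0],
  [0,0,0.15,0],
  [0,0,0.2,0],
  [0,0,0.25,0],
  [0,0,0.3,0],
])

```text
time: 13.88
ee_pos: [0.4758, 0.0607, 0.0539]
eef_rot: [-0.552, -0.442, 0.552, -0.442]
ft_force: [0.6, 2.5, -1.6]
width: 0.0167
```

drive_tool([
  [0,0,0.05,0],
  [0,0,0.1,0],
  [0,0,0.15,0],
  [0,0,0.2,0],
  [0,0,0.25,0],
  [0,0,0.3,0],
])

```text
time: 14.38
ee_pos: [0.4751, 0.0577, 0.0539]
eef_rot: [-0.552, -0.442, 0.552, -0.442]
ft_force: [-0.2, 2.0, -1.3]
width: 0.0167
```

```bash
python3 st.py
```

```text
14.38 moved mm 54.119223316342264 z 0.05393504963723933 pull N 1.8948315837123821 lat -0.5796045619296012 fz -1.3191434266126043 w 0.016696225806832565
```

drive_tool([
  [0,0,0.05,0],
  [0,0,0.1,0],
  [0,0,0.15,0],
  [0,0,0.2,0],
])

```text
time: 14.72
ee_pos: [0.4747, 0.0558, 0.0539]
eef_rot: [-0.552, -0.442, 0.552, -0.442]
ft_force: [0.5, 2.7, -1.0]
width: 0.0168
```

drive_tool([
  [0,0,0.05,0],
  [0,0,0.1,0],
  [0,0,0.15,0],
  [0,0,0.2,0],
])

```text
time: 15.05
ee_pos: [0.4742, 0.0539, 0.0539]
eef_rot: [-0.552, -0.442, 0.552, -0.442]
ft_force: [0.4, 2.9, -0.7]
width: 0.017
```

```bash
python3 st.py;python3 - <<'E'
from h import *
q=cv2.cvtColor(r.camera('side'),cv2.COLOR_RGB2BGR);cv2.imwrite("pics/side7.png",q)
cv2.imwrite("pics/c7.png",cv2.resize(q[215:285,220:320],None,fx=8,fy=8,interpolation=cv2.INTER_CUBIC))
E
```

```text
15.05 moved mm 58.08485826192531 z 0.053939458903559855 pull N 2.9099064507748937 lat -0.22974632818910976 fz -0.7225547959941719 w 0.017024462376705962
```

View pics/c7.png

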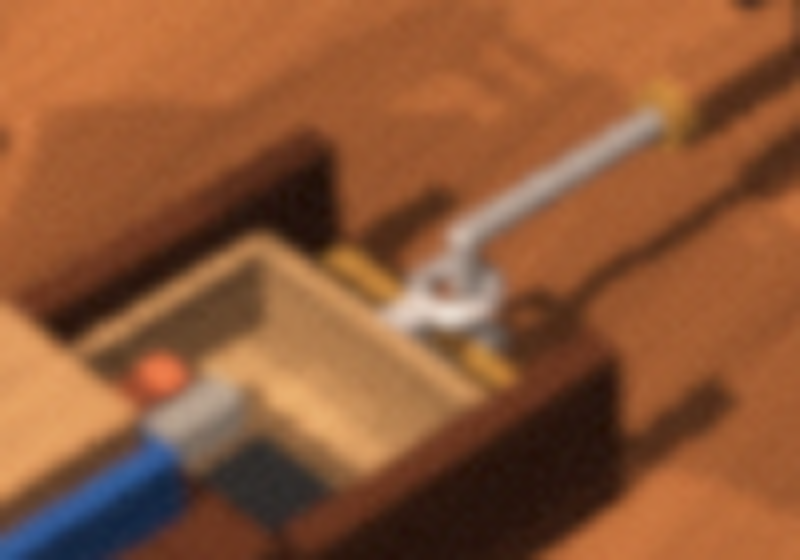

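The tray's front edge at crop (400,320) now hides the buffer, so contact is near. Finer steps.

drive_tool([
  [0,0,0.03,0],
  [0,0,0.06,0],
  [0,0,0.09,0],
  [0,0,0.12,0],
])

```text
time: 15.43
ee_pos: [0.474, 0.0527, 0.0539]
eef_rot: [-0.552, -0.442, 0.552, -0.443]
ft_force: [0.8, 2.9, -1.1]
width: 0.0169
```

drive_tool([
  [0,0,0.03,0],
  [0,0,0.06,0],
  [0,0,0.09,0],
  [0,0,0.12,0],
])

```text
time: 15.77
ee_pos: [0.4737, 0.0516, 0.0539]
eef_rot: [-0.552, -0.442, 0.552, -0.442]
ft_force: [0.5, 2.6, -2.3]
width: 0.0167
```

drive_tool([
  [0,0,0.03,0],
  [0,0,0.06,0],
  [0,0,0.09,0],
  [0,0,0.12,0],
])

```text
time: 16.1
ee_pos: [0.4735, 0.0507, 0.0539]
eef_rot: [0.552, 0.443, -0.551, 0.442]
ft_force: [1.1, 4.2, -1.5]
width: 0.0168
```

```bash
python3 st.py
```

```text
16.1 moved mm 61.34188806886163 z 0.05394408420525283 pull N 4.361549933445834 lat 0.17808218015950522 fz -1.48629973607394 w 0.01682294738213448
```

drive_tool([
  [0,0,0.02,0],
  [0,0,0.04,0],
  [0,0,0.04,0],
])

```text
time: 16.35
ee_pos: [0.4735, 0.0506, 0.054]
eef_rot: [0.552, 0.443, -0.551, 0.442]
ft_force: [1.8, 5.2, -1.9]
width: 0.0169
```

drive_tool([
  [0,0,0.02,0],
  [0,0,0.04,0],
  [0,0,0.04,0],
])

```text
time: 16.6
ee_pos: [0.4734, 0.0504, 0.054]
eef_rot: [0.552, 0.443, -0.551, 0.442]
ft_force: [1.5, 6.3, -2.2]
width: 0.0169
```

```bash
python3 st.py
```

```text
16.6 moved mm 61.66876824325148 z 0.05401878882699698 pull N 6.4706420057123655 lat 0.07150645217225722 fz -2.2371920198767112 w 0.01692581708332649
```

The tray is at the buffer: the force climbs while the motion stops, at roughly 3 N per mm commanded. Raising the pull to about 10 N.

drive_tool([
  [0,0,0.03,0],
  [0,0,0.06,0],
  [0,0,0.08,0],
  [0,0,0.08,0],
])

```text
time: 16.93
ee_pos: [0.4734, 0.0503, 0.0541]
eef_rot: [0.552, 0.443, -0.551, 0.442]
ft_force: [0.7, 9.0, -2.6]
width: 0.017
```

```bash
python3 st.py
```

```text
16.93 moved mm 61.78464249597065 z 0.05406130445755272 pull N 8.895479600694372 lat -1.2627510311203147 fz -2.64794117698309 w 0.01704288865544981
```

drive_tool([
  [0,0,0.02,0],
  [0,0,0.03,0],
  [0,0,0.03,0],
  [0,0,0.03,0],
  [0,0,0.03,0],
  [0,0,0.03,0],
  [0,0,0.03,0],
  [0,0,0.03,0],
])

```text
time: 17.6
ee_pos: [0.4733, 0.0503, 0.0541]
eef_rot: [0.552, 0.443, -0.551, 0.442]
ft_force: [1.8, 9.2, -2.8]
width: 0.0169
```

```bash
python3 st.py; python3 - <<'E'
from h import *
q=cv2.cvtColor(r.camera('side'),cv2.COLOR_RGB2BGR);cv2.imwrite("pics/side8.png",q)
cv2.imwrite("pics/c8.png",cv2.resize(q[215:285,220:320],None,fx=8,fy=8,interpolation=cv2.INTER_CUBIC))
E
python3 st.py
```

```text
17.6 moved mm 61.80135910296683 z 0.05408832713857233 pull N 9.408860375558579 lat -0.24716915537566017 fz -2.7789556173460768 w 0.01686680337881787
17.65 moved mm 61.82088543524566 z 0.054082717115907994 pull N 10.528872975892094 lat 0.19222795675079526 fz -2.772304482156723 w 0.016948783288444534
```

View pics/c8.png

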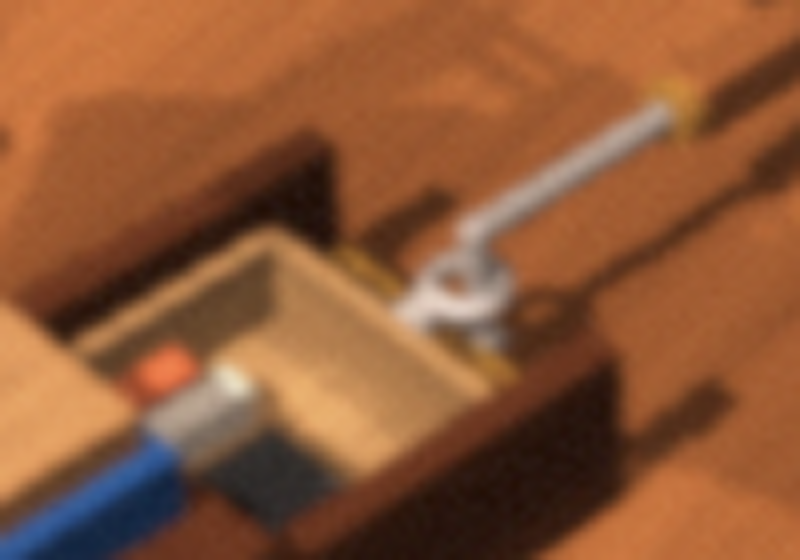

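About 10 N held for over 0.6 s. The crop shows the tray's front at the bar, with the hook at (470,260) still in the ring. Unloading.

drive_tool([
  [0,0,-0.06,0],
  [0,0,-0.12,0],
  [0,0,-0.18,0],
  [0,0,-0.24,0],
  [0,0,-0.3,0],
  [0,0,-0.3,0],
])

```text
time: 18.15
ee_pos: [0.4736, 0.0508, 0.0538]
eef_rot: [-0.551, -0.442, 0.552, -0.442]
ft_force: [0.2, -0.5, -0.7]
width: 0.0168
```

```bash
python3 st.py
```

```text
18.15 moved mm 61.18647838257916 z 0.05384370018205781 pull N -0.43804269168694077 lat 0.28535875965119306 fz -0.6794678134470583 w 0.01676901408644448
```

drive_tool([
  [0,0,-0.08,0],
  [0,0,-0.16,0],
  [0,0,-0.2,0],
  [0,0,-0.2,0],
])

```text
time: 18.48
ee_pos: [0.4741, 0.0534, 0.0539]
eef_rot: [-0.552, -0.442, 0.552, -0.443]
ft_force: [-0.8, 0.8, -0.9]
width: 0.017
```

drive_tool([
  [-0.2,0,0,0],
  [-0.5,0,0,0],
  [-0.8,0,0,0],
])

```text
time: 18.73
ee_pos: [0.4741, 0.0535, 0.0622]
eef_rot: [-0.552, -0.442, 0.552, -0.442]
ft_force: [0.4, 0.4, -1.2]
width: 0.0169
```

```bash
python3 st.py; python3 - <<'E'
from h import *
q=cv2.cvtColor(r.camera('side'),cv2.COLOR_RGB2BGR);cv2.imwrite("pics/side9.png",q)
cv2.imwrite("pics/c9.png",cv2.resize(q[215:285,220:320],None,fx=8,fy=8,interpolation=cv2.INTER_CUBIC))
E
python3 st.py
```

```text
18.73 moved mm 58.51778625631321 z 0.06224256367690889 pull N 0.4714166005889588 lat 0.26982935367876976 fz -1.1914837438517907 w 0.016913579031493348
18.78 moved mm 58.37980638422853 z 0.06283906874543303 pull N 0.33566566388336305 lat 1.0769190345616442 fz -0.4219218762799481 w 0.01687243962438426
```

View pics/c9.png

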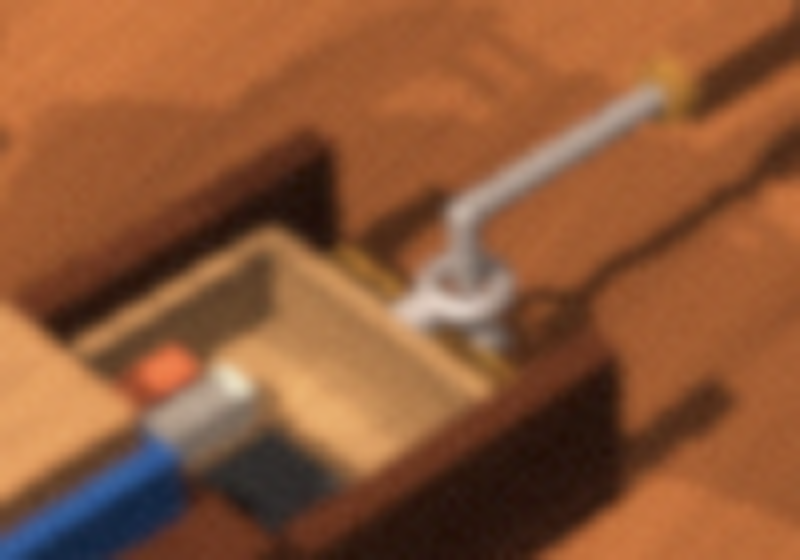

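The hook has risen freely out of the ring (vertical part at crop (463,275)), and the tray has not moved. Lifting clear.

drive_tool([
  [-0.4,0,0,0],
  [-1,0,0,0],
  [-2,0,0,0],
  [-3.5,0,0,0],
  [-5.5,0,0,0],
  [-7.2,0,0,0],
  [-7.8,0,0,0],
  [-7.8,0,0,0],
  [-7.8,0,0,0],
])

```text
time: 19.53
ee_pos: [0.4741, 0.0533, 0.1398]
eef_rot: [-0.552, -0.442, 0.552, -0.443]
ft_force: [0.1, 0.1, -1.5]
width: 0.0169
```

```bash
python3 st.py; python3 - <<'E'
from h import *
s=r.read_state();M=R.from_quat(s['eef_rot']).as_matrix();print(s['ee_pos'],M.round(3))
G=np.array([.4634,-.3258]);d=(G-s['ee_pos'][:2]);print('ty,tz cm',d@M[:2,1]*100,d@M[:2,2]*100)
q=cv2.cvtColor(r.camera('side'),cv2.COLOR_RGB2BGR);cv2.imwrite("pics/side10.png",q)
cv2.imwrite("pics/c10.png",cv2.resize(q[175:285,210:350],None,fx=5.4,fy=5.4,interpolation=cv2.INTER_CUBIC))
p=s['ee_pos'];t=-M[:,2]
for v in (p+.125*t-[0,0,.028],p+.125*t,p+.053*t): print((proj('side',v)-[210,175])*5.4)
E
```

```text
19.53 moved mm 58.709896828130866 z 0.1398397053161801 pull N 0.06869908986964103 lat 0.05761032487218219 fz -1.537852155611202 w 0.016946106589126153
[0.47410737 0.05326068 0.13983971] [[ 0.     0.976 -0.217]
 [-0.001 -0.217 -0.976]
 [-1.     0.     0.   ]]
ty,tz cm 7.187820871779602 37.23373938733202
[361.6567629  256.23216576]
[358.4014068  198.23476664]
[499.68403345 119.6386181 ]
```

View pics/c10.png

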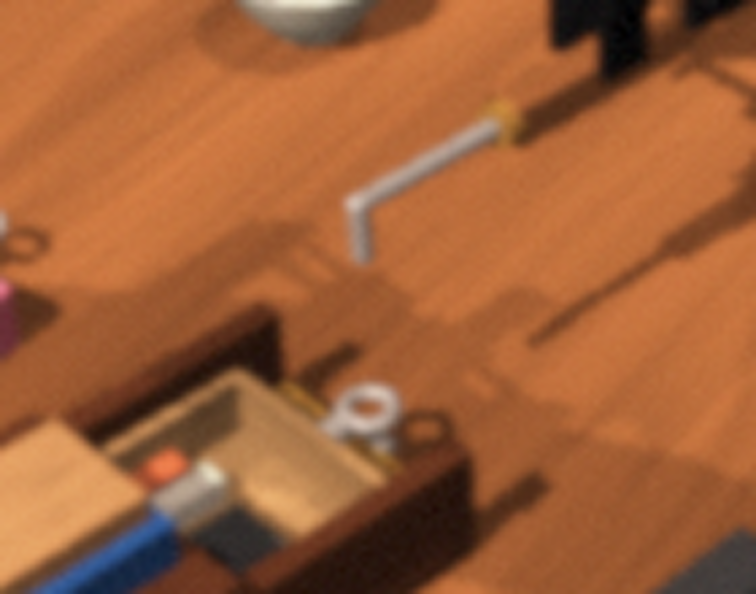

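The hook sits in the grip as before and the tray is at the stop. Now back to the rest.

drive_tool([
  [0,0.3,1.2,-0.2],
  [0,0.8,3.7,-0.5],
  [0,1.3,6.6,-0.9],
  [0,1.9,9.6,-1.3],
  [0,2.5,12.6,-1.7],
  [0,3,15.6,-2.2],
  [0,3.6,18.6,-2.6],
  [0,4.2,21.6,-3],
  [0,4.8,24.6,-3.4],
  [0,5.4,27.6,-3.8],
  [0,5.9,30.6,-4.2],
  [0,6.5,33.5,-4.6],
  [0,6.9,35.6,-5],
  [0,7.2,37.2,-5.2],
  [0,7.2,37.2,-5.2],
  [0,7.2,37.2,-5.2],
  [0,7.2,37.2,-5.2],
])

```text
time: 21.0
ee_pos: [0.4636, -0.3241, 0.139]
eef_rot: [0.438, 0.556, -0.438, 0.555]
ft_force: [-0.2, 0.4, -1.2]
width: 0.0167
```

```bash
cat > st2.py <<'E'
from h import *
s=r.read_state();M=R.from_quat(s['eef_rot']).as_matrix();print(s['time'],s['ee_pos'],s['ft_force'],s['width'],M[:,1].round(4))
G=np.array([.4634,-.3258]);d=(G-s['ee_pos'][:2]);print('ty,tz cm',d@M[:2,1]*100,d@M[:2,2]*100)
a=np.degrees(np.arctan2(M[1,1],M[0,1])); print('yaw',a,'start', np.degrees(np.arctan2(.2330,.9724)))
E
python3 st2.py; python3 - <<'E'
from h import *
for n in("side","top"): cv2.imwrite(f"pics/{n}11.png",r.camera(n)[:,:,::-1])
t=cv2.imread("pics/top11.png"); q=cv2.imread("pics/side11.png")
o=np.zeros((390,750,3),np.uint8);o[:300,:390]=cv2.resize(t[190:290,360:490],None,fx=3,fy=3,interpolation=cv2.INTER_CUBIC)
o[:390,390:750]=cv2.resize(q[70:200,340:460],None,fx=3,fy=3,interpolation=cv2.INTER_CUBIC)
cv2.imwrite("pics/c11.png",o)
E
```

```text
21.0 [ 0.46362092 -0.32408206  0.13902684] [-0.21064048  0.42229683 -1.16764187] 0.016669717402969277 [ 9.724e-01  2.334e-01 -6.000e-04]
ty,tz cm -0.061581361128344045 0.16189125095968776
yaw 13.49830023426115 start 13.474783370129058
```

View pics/c11.png

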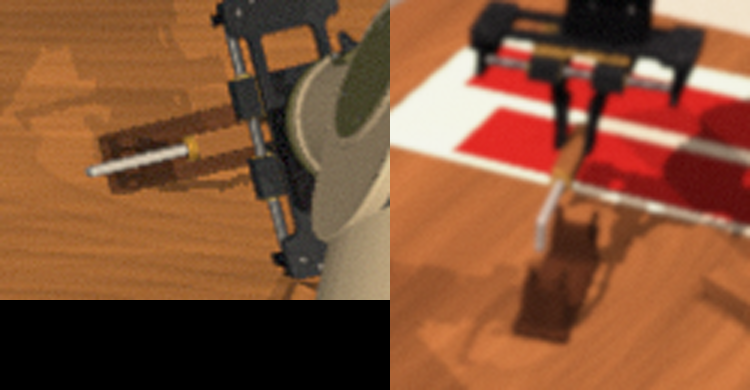

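The view matches the lift-off picture, with the bend at about (390,247). Lowering with a 1.6 mm correction.

drive_tool([
  [1.5,0,0.15,0],
  [3,0,0.15,0],
  [4.5,0,0.15,0],
  [6,0,0.15,0],
  [7,0,0.15,0],
  [7.6,0,0.15,0],
  [7.8,0,0.15,0],
  [7.8,0,0.15,0],
])

```text
time: 21.77
ee_pos: [0.4642, -0.3265, 0.062]
eef_rot: [0.438, 0.555, -0.438, 0.555]
ft_force: [-0.2, 0.3, -1.3]
width: 0.0173
```

```bash
python3 st2.py
```

```text
21.7667 [ 0.46416702 -0.32651073  0.06197015] [-0.17776783  0.29395229 -1.30349312] 0.01731976037758708 [ 0.9724  0.2333 -0.    ]
ty,tz cm -0.058006462361889624 -0.08700485679264836
yaw 13.490099298063067 start 13.474783370129058
```

drive_tool([
  [0.15,-0.05,-0.05,0],
  [0.3,-0.05,-0.05,0],
  [0.45,-0.05,-0.05,0],
  [0.55,-0.05,-0.05,0],
  [0.6,-0.05,-0.05,0],
  [0.6,-0.05,-0.05,0],
])

```text
time: 22.27
ee_pos: [0.4634, -0.3264, 0.0559]
eef_rot: [0.438, 0.555, -0.438, 0.555]
ft_force: [0.6, -0.2, -1.7]
width: 0.0172
```

```bash
python3 st2.py
```

```text
22.2667 [ 0.46341541 -0.32640947  0.05592709] [ 0.56639846 -0.21354863 -1.66727892] 0.017185258159157897 [ 0.9725  0.2329 -0.    ]
ty,tz cm 0.012694191217401514 -0.05963016175382427
yaw 13.466617920657578 start 13.474783370129058
```

drive_tool([
  [0.05,0,0,0],
  [0.1,0,0,0],
  [0.1,0,0,0],
  [0.1,0,0,0],
])

```text
time: 22.6
ee_pos: [0.4636, -0.3265, 0.0554]
eef_rot: [0.438, 0.555, -0.438, 0.555]
ft_force: [-2.5, 1.9, 5.9]
width: 0.0168
```

```bash
python3 st2.py
```

```text
22.6 [ 0.46355378 -0.32651367  0.05537015] [-2.46348577  1.91579564  5.90680335] 0.016789458768475464 [9.725e-01 2.329e-01 1.000e-04]
ty,tz cm 0.0016681633410226592 -0.07298571395172163
yaw 13.469140088844448 start 13.474783370129058
```

Seated: upward force appears at z 0.0554, the same as when it was gripped. Releasing.

drive_tool([
  [0,0,0,0],
  [0,0,0,0],
  [0,0,0,0],
  [0,0,0,0],
  [0,0,0,0],
  [0,0,0,0],
  [0,0,0,0],
  [0,0,0,0],
  [0,0,0,0],
  [0,0,0,0],
], grip=0)

```text
time: 23.43
ee_pos: [0.4635, -0.3264, 0.055]
eef_rot: [0.438, 0.555, -0.438, 0.555]
ft_force: [-0.3, -0.2, 0.2]
width: 0.0757
```

drive_tool([
  [-0.5,0,0,0],
  [-1.5,0,0,0],
  [-3,0,0,0],
  [-5,0,0,0],
  [-7,0,0,0],
  [-9,0,0,0],
  [-11,0,0,0],
  [-12,1,0,0],
  [-12,3,2,0],
  [-12,5,5,0],
  [-12,7,8,0],
  [-12,9,11,0],
  [-12,10,14,0],
  [-12,10,16,0],
  [-12,10,16,0],
  [-12,10,16,0],
])

```text
time: 24.77
ee_pos: [0.5979, -0.4595, 0.175]
eef_rot: [0.438, 0.555, -0.438, 0.555]
ft_force: [-0.7, -0.1, 0.1]
width: 0.0875
```

```bash
python3 st2.py; python3 - <<'E'
from h import *
for n in("side","top"): cv2.imwrite(f"pics/{n}12.png",r.camera(n)[:,:,::-1])
E
```

```text
24.7667 [ 0.59787846 -0.45951823  0.17498535] [-0.71131635 -0.11692128  0.0577176 ] 0.08745017102249292 [9.728e-01 2.316e-01 2.000e-04]
ty,tz cm -9.984581648379374 -16.123222863336505
yaw 13.393838536448799 start 13.474783370129058
```

View pics/top12.png

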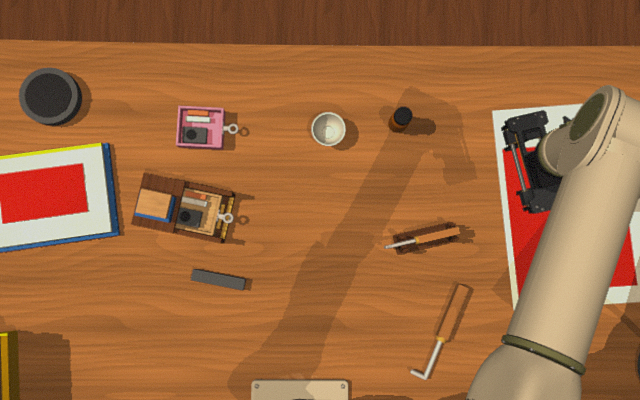

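View pics/side12.png

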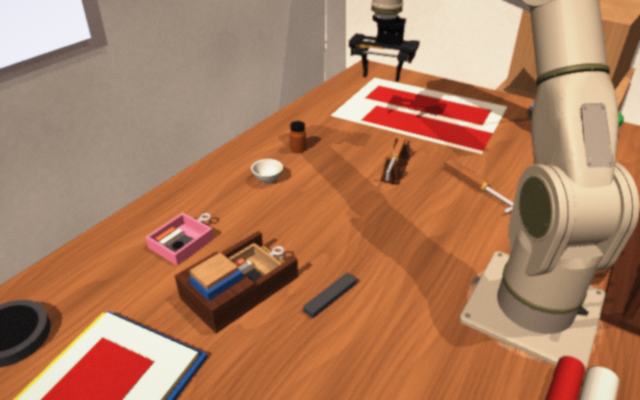

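```bash
python3 - <<'E'
from h import *
a=cv2.imread("pics/top0.png");b=cv2.imread("pics/top12.png")
o=np.vstack([cv2.resize(i[215:260,375:470],None,fx=6,fy=6,interpolation=cv2.INTER_CUBIC) for i in(a,b)])
cv2.imwrite("pics/c12.png",o)
cv2.imwrite("pics/c12b.png",cv2.resize(b[165:250,120:250],None,fx=6,fy=6,interpolation=cv2.INTER_CUBIC))
E
```

```text
(no output)
```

View pics/c12.png

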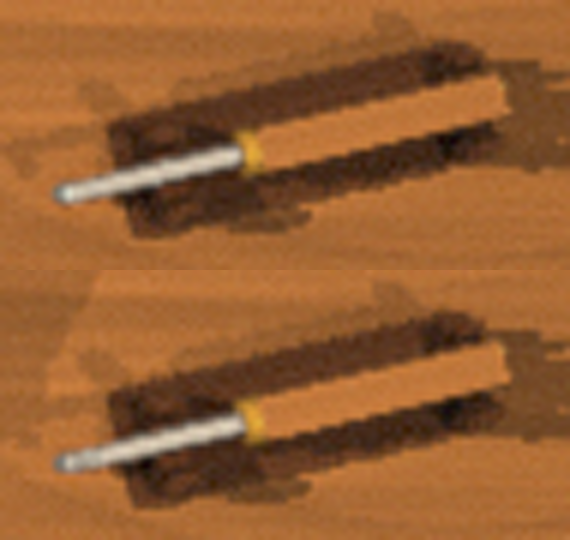

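View pics/c12b.png

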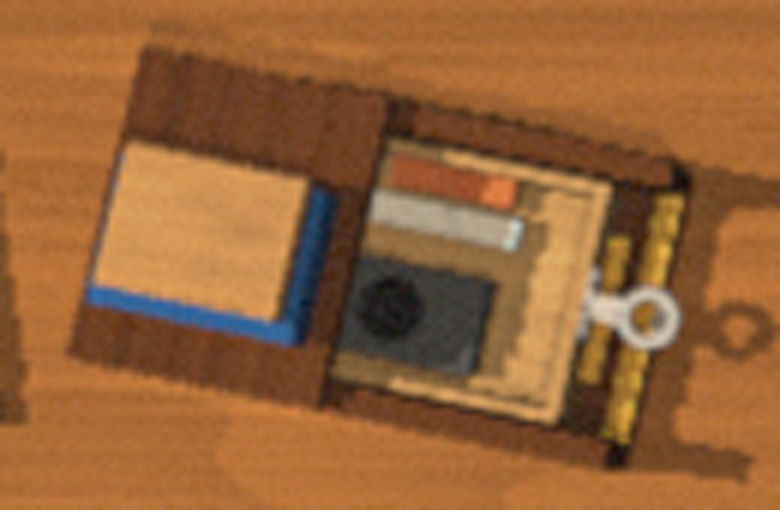

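The hook lies exactly as in the first picture: bend at (386,247) and collar in the same place. The tray's front meets the buffer plate, and the bystanders have not moved. Handing in.

```bash
python3 -c "
from bench import r
print(r.close_job())"
```

```text
the job is handed in; nothing more can be done
None
```

The job is handed in; the interface reports no verdict. I took the hook from its rest, dropped its tip into the ring and drew the tray out about 60 mm until it met the buffer. I held a measured pull of about 9–10.5 N there for over 0.6 s, then unhooked and laid the hook back. The clock stood at about 25 s of the 58 allowed.

- **Forces:** No reading of the pull went above about 10.5 N. Readings come only at the end of each move, so a brief peak in between would not show. While the hook was being lowered onto its rest, the upward force reached about 6 N.
- **Hook:** In the final top picture it lies as in the first one, and the grip was released within about 1 mm of where it was picked up.
- **Tray:** In the picture its front stands at the buffer. The camera's angle hides the exact contact line, so the feel of the stop is the stronger evidence.
- **Bystanders:** Ink jar, bowl and paperweight look unmoved in the final pictures. I checked them by eye, not by measurement.
- **Disagreements:** While held, the hook looked about 1 mm lower in the side view than predicted. The closed grip read about 17 mm on the 18 mm handle. Neither mattered.

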